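Find the tight spot on the strap-cutter rail and set the stop

ROBOT

A 6-joint arm with a two-finger parallel gripper is mounted at the origin on the work surface. World frame = base frame: x ahead of the robot, y to its left, z up, the work surface at z = 0. Lengths are in mm, angles in rad, forces in N, time in s.
With the tool pointing down it reaches from about 250 to 850 mm from the base axis. Payload 12.5 kg.
Tool frame: the origin (TCP) lies at the very end of the fingers, on their centre line; the grasp point (between the pads) lies arm.grip_point_offset behind it (arm.grip_point_offset is the distance from the TCP to the grasp point, in mm); z points along the fingers, x is the direction in which the jaws open and shut, and the axes are right-handed (so a half turn about z gives the same grasp; the last joint's range is limited). The gripper opens to 93 mm and grips with 3 to 60 N. Pads are 15 mm wide; open, the fingers measure 128 mm over their backs; the gripper's body (75 mm by 188 mm) begins 65 mm behind the grasp point.
Start: joints at [-1.402, 0.351, 1.652, -0, 1.139, -0.085], TCP at [138.117, -532.361, 193.833] pointing down, gripper open.
Joint ranges: [-2.75, 2.75], [-0.79, 2.1], [0.01, 2.65], [-1.57, 4.71], [0.07, 3.14], [-2.87, 2.87]. Speed limits (rad/s): [2.22, 2.22, 2.79, 3.14, 3.14, 3.14].

INTERFACE

Orientations are given as [roll, pitch, yaw] about the fixed x, y, z axes, in that order (R = Rz(yaw) Ry(pitch) Rx(roll)).
In Python, from cell import arm gives the robot as it stands. The module is installed in compiled form; this text tells all that it offers.
- The arm moves only by the tool jog_arm, never from a script. Its argument "plan" is a list of rows, each an object of numbers: "x", "y", "z": the shift along the tool's x, y, z in m; "spin": the turn about the tool's z in rad. In form: [{"x": .., "y": .., "z": .., "spin": ..}, ...]. A call has 1 to 10 rows; each row is the pose to reach, as a shift and turn from the pose measured when the call began, along the tool's axes at that moment; what a row does not reach only later rows make up. A row lasts 1/8 s, in which the tool goes at most 62.5 mm and 10.7 degrees, less where a joint would pass 70% of its speed; a pose out of reach is approached as far as the arm can. A call with a gripper value outside its range is refused whole. "gripper" is the finger opening in m, from 0 to 0.093, set as the call begins (left out, the last holds). The fingers move at their own pace and stop on an object; "newtons" is the grip in N (left out, the last holds). Time passes only in rows, so rows that repeat a pose let the fingers close. It gives the time, the measured TCP pose, the force and the opening at its end, in the units of the state.
- arm.state(): the state, without advancing time (a new reading comes with each control period).
- arm.camera(name): name is "scene" or "top"; returns a dict with "color" (480x640x3 uint8, red, green, blue), "camera_matrix" (3x3 intrinsics, pixels), "k1" (the pictures are not rectified: a ray, as slopes to the right and down, at radius r is drawn at 1 + k1 r^2 times it, then the intrinsics apply), "camera_from_world" (4x4, takes a point from world to camera coordinates). Camera axes: x right, y up, looking along -z (the intrinsics and any distortion apply to the point x, -y, -z); pixel columns grow to the right and rows downward; lengths in mm; the calibration is good to about 2 mm. A picture is of the moment at which its call begins. There is no depth.
- arm.sign_off(): hands the job in, once; it reports no verdict.
The state is a dict: "time": time; "joint_pos": joint angles; "dq": joint speeds; "tau": joint torques, N m; "eef_pos": TCP position; "tcp_rot": TCP orientation; "wrist_force": force on the tool from outside, world axes, zero at the start; "torque": the same for the moment, N m; "width": opening from 0.0 (shut) to 1.0 (fully open).
Only numpy, scipy, OpenCV 4.12 (cv2) and the standard library are available. Lean on these libraries where they do the work, as an engineer would, in place of code of your own. Each camera call takes 0.05 s, during which the arm holds its last target.

TASK

Slide the cutter carriage along its guide rail, pushing the red pointer ahead of it, until it firmly binds at the tight spot in the rail (never force it), so that the pointer marks the place. Then back the carriage off by about 80 mm so it stands free, and set the brass stop astride the rail in the gap, fully down and right behind the pointer, so nobody runs into the spot again. Do not touch the pointer yourself, leave the other things on the bench alone, and let go of everything.

Things in the scene. Friction and masses are not known exactly. Their poses are not given: they have to be found in the camera images.
- bed: aluminium guide bed fixed to the bench, 60 mm wide (x), 460 long (y), 12 high; origin under its centre; its y axis runs along the track in the direction to push the carriage, z up. A dark ledge with white graduations, 22 mm wide, 10 high, runs along its +x side and carries the pointer. Black end blocks (12 mm long, 30 high) close both ends
- rail: steel rib along the middle of the bed, 16 mm wide, 14 high (top 26 mm above the bench); origin under its centre, 12 mm above the bench, axes as the bed. An unseen dent makes the tight spot, 30 to 190 mm beyond the pointer's start. There resistance climbs by about 3 N per mm: 4 N above the drag held 0.2 s is firmly bound (push about 10 N in all), over 20 N is forcing it
- carriage: black carriage captive on the rail, 56 mm wide, 60 long (y); origin under its centre, 13 mm above the bench, axes as the bed. On its middle an orange grip post 24 x 24 mm stands free from 38 to 80 mm above the origin. Leading face 30 mm ahead (+y) of the origin. Slides about 320 mm in all along the bed's y with 2 N drag, under 1 N more when pushing the pointer; stays where left
- pointer: red drag pointer, 12 mm wide, 8 long (y), 24 high, sliding on the ledge 41 mm to +x of the bed's centre line; origin at the bottom of its rear (-y) face, which the carriage's nose pushes: in contact the carriage's origin is 30 mm behind (-y of) the pointer's. Light friction; stays where pushed
- stop: loose brass saddle 56 mm wide (x), 30 long (y), 34 high, with a grip tab 24 (x) by 22 (y) mm on top from 34 to 74 mm high, 0.35 kg; origin under its centre, z up. A slot 22 mm wide, 18 high, runs along y underneath, to go over the rib; seated, its feet stand on the bed, 12 mm above the bench. Starts upright on the bench between robot and bed, yaw within 0.35 rad
- spool: bystander: green thread spool, 36 mm across, 60 mm high, origin under its centre
- jar: bystander: small jar of rivets with steel cap, 44 mm across, 55 mm high, origin under its centre
- tub: bystander: orange tub, 110 mm across, 110 mm high, origin under its centre
- mallet: bystander: hammer lying at the far side, origin under its middle
- awl: bystander: wooden-handled awl lying at the far side, origin under its middle
- wallet: bystander: tan wallet, 95 x 120 x 18 mm, origin under its centre
There are look-alikes about, which are no part of the job. Of the things like the stop, leave any that is blue; of the rest the smaller one is meant.

How it is judged:
By the outcome, as a careful person would: the job done as asked, in the order asked, and still so for the second after the job is handed in, with the robot touching nothing.
It also fails if it takes over 67 s, if anything falls off the work surface, if the arm or the gripper's body presses on something with over 40 N, if the wrist force passes 120 N, or if a joint passes its speed limit or range.

## Working session

There is one attempt and no reset: what is moved stays moved. The work goes in short steps, Python scripts to look and compute and a tool call to move; the robot and the scene stay as the last step left them, time stands still between calls to the robot, and variables do not carry over. Pictures are saved under pics/ and viewed, and the job is handed in when it is done.

Besides the shell and the picture viewer there is one more tool, called after "Emit:" by a JSON object that holds its "api" and its "payload", one argument or row to a line. jog_arm: Moves the arm, as the interface text tells. Its arguments: {"type":"object","properties":{"plan":{"type":"array"},"gripper":{"type":"number"},"newtons":{"type":"number"}},"required":["plan"]}

```bash
mkdir -p pics; ls; cat > h.py <<'E'
from cell import arm
import numpy as np, cv2
def load(n):
    import pickle; return pickle.load(open(n,'rb'))
def snap(name,tag):
    import pickle
    c=arm.camera(name); pickle.dump(c,open(tag+'.pkl','wb')); cv2.imwrite('pics/'+tag+'.png',c['color'][:,:,::-1]); return c
def ray(c,u,v):
    K=np.array(c['camera_matrix'],float);k=float(c['k1'])
    p=cv2.undistortPoints(np.array([[[u,v]]],float),K,np.array([k,0,0,0,0.]))[0,0]
    T=np.array(c['camera_from_world']);R=T[:3,:3];o=-R.T@T[:3,3]
    d=R.T@np.array([p[0],-p[1],-1]);return o,d/np.linalg.norm(d)
def onz(c,u,v,z):
    o,d=ray(c,u,v);return o+d*(z-o[2])/d[2]
def tri(c1,p1,c2,p2):
    o,d=ray(c1,*p1);q,e=ray(c2,*p2)
    s=np.linalg.lstsq(np.c_[d,-e],q-o,rcond=None)[0]
    a=o+s[0]*d;b=q+s[1]*e;return (a+b)/2,np.linalg.norm(a-b)
def proj(c,P):
    K=np.array(c['camera_matrix'],float);T=np.array(c['camera_from_world']);q=T[:3,:3]@np.array(P,float)+T[:3,3]
    x=q[0]/-q[2];y=-q[1]/-q[2];r=1+c['k1']*(x*x+y*y);return np.array([K[0,0]*x*r+K[0,2],K[1,1]*y*r+K[1,2]])
E
python3 - <<'E'
from h import *
for n in('scene','top'):
    c=snap(n,n+'0');print(c['camera_from_world'],c['camera_matrix'],c['k1'])
print(arm.state(),arm.grip_point_offset)
E
```

```text
pics
[[ 5.18539708e-01  8.55053357e-01 -5.72593486e-04 -3.89337709e+02]
 [-6.35293870e-01  3.85716502e-01  6.69047441e-01  3.02665980e+02]
 [ 5.72292119e-01 -3.46563899e-01  7.43219479e-01 -1.57822807e+03]
 [ 0.00000000e+00  0.00000000e+00  0.00000000e+00  1.00000000e+00]] [[606.53468043   0.         325.76152908]
 [  0.         606.53468043 239.62576994]
 [  0.           0.           1.        ]] -0.019780204861620757
[[-1.98713095e-02 -9.99645409e-01 -1.77253354e-02  1.12843114e+02]
 [ 9.95710590e-01 -2.13892256e-02  9.00162306e-02 -5.62799710e+02]
 [-9.03634428e-02 -1.58605638e-02  9.95782552e-01 -1.43854164e+03]
 [ 0.00000000e+00  0.00000000e+00  0.00000000e+00  1.00000000e+00]] [[542.38000637   0.         321.60303702]
 [  0.         542.38000637 250.09517618]
 [  0.           0.           1.        ]] -0.06430744216636981
{'time': 0.1, 'joint_pos': array([-1.40160984e+00,  3.51148675e-01,  1.65236521e+00, -2.72659052e-05,
        1.13910714e+00, -8.46040104e-02]), 'dq': array([-2.45417439e-05, -2.44105738e-03, -8.52693342e-04,  2.52547476e-05,
        4.00847285e-05,  5.59551871e-04]), 'tau': array([ 2.50986077e-04, -4.98027599e+01, -2.85703522e+01,  6.99891360e-02,
        2.38467712e-02, -3.25859719e-05]), 'eef_pos': array([ 138.04893622, -532.0412182 ,  193.37178295]), 'tcp_rot': array([-3.14153042e+00,  1.02678085e-03, -1.31699437e+00]), 'wrist_force': array([ 0.23037338, -0.52719129, -0.80322498]), 'torque': array([-0.01822485, -0.03442151, -0.01583976]), 'width': 1.0001896261307581} 18.8
```

View pics/scene0.png

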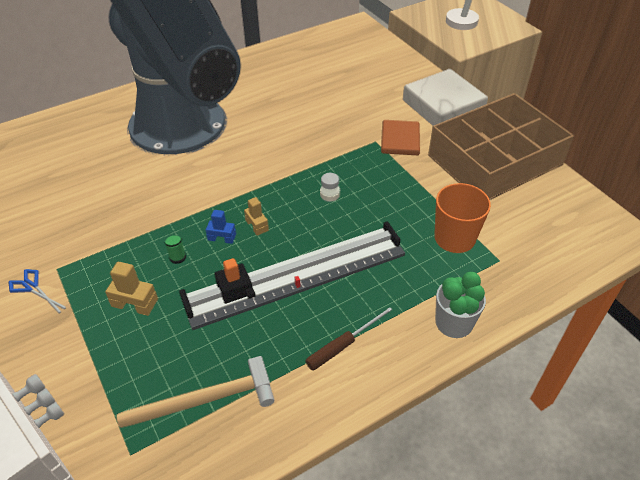

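View pics/top0.png

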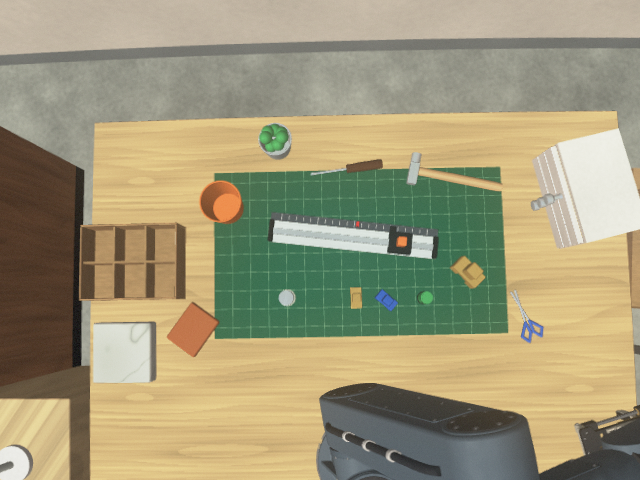

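The brass stop (the smaller one) is at about scene (257,217) and top (356,297). The carriage post is at top (402,241) and the pointer at top (358,224). I'll zoom in next.

```bash
python3 - <<'E'
from h import *
s=load('scene0.pkl')['color'][:,:,::-1];t=load('top0.pkl')['color'][:,:,::-1]
a=cv2.resize(s[190:340,170:420],(800,480),interpolation=cv2.INTER_CUBIC)  #3.2x
b=cv2.resize(t[205:315,260:445],(795,473),interpolation=cv2.INTER_CUBIC)  #4.3x
cv2.imwrite('pics/zs0.png',a);cv2.imwrite('pics/zt0.png',b)
E
```

```text
(no output)
```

View pics/zs0.png

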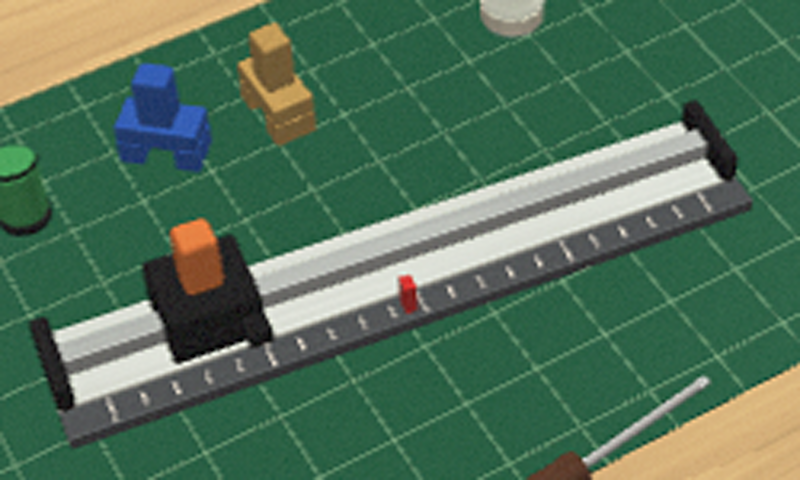

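View pics/zt0.png

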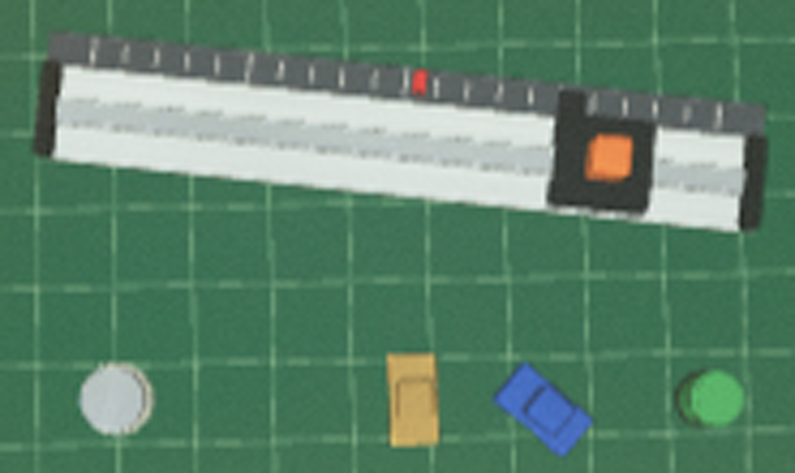

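```bash
cat > m.py <<'E'
from h import *
def mask(c,kind):
    h=cv2.cvtColor(c['color'],cv2.COLOR_RGB2HSV);H,S,V=[h[:,:,i].astype(int) for i in range(3)]
    if kind=='orange': m=(H>=5)&(H<=13)&(S>165)&(V>130)
    if kind=='red': m=((H<=4)|(H>174))&(S>150)&(V>110)
    if kind=='brass': m=(H>=14)&(H<=22)&(S>110)&(V>70)
    if kind=='white': m=(S<40)&(V>135)
    return m.astype(np.uint8)
def blobs(c,kind,roi,amin=8):
    m=mask(c,kind);r=np.zeros_like(m);x0,y0,x1,y1=roi;r[y0:y1,x0:x1]=m[y0:y1,x0:x1]
    n,l,st,ce=cv2.connectedComponentsWithStats(r)
    return [(st[i],ce[i],l==i) for i in range(1,n) if st[i][4]>=amin]
E
python3 - <<'E'
from m import *
s=load('scene0.pkl');t=load('top0.pkl')
for k,rs,rt in (('orange',(170,220,300,320),(330,210,445,275)),('red',(270,250,330,300),(330,210,390,240)),('brass',(235,190,280,240),(340,280,372,315)),('white',(170,190,420,340),(260,205,445,262))):
    for nm,c,r in(('s',s,rs),('t',t,rt)):
        for st,ce,l in blobs(c,k,r):
            pts=np.argwhere(l)[:,::-1].astype(np.float32)
            print(k,nm,st,ce.round(1),cv2.boxPoints(cv2.minAreaRect(pts)).round(1).tolist())
E
```

```text
orange s [223 259  16  23 257] [231.1 269.5] [[222.39999389648438, 261.0], [235.0, 257.6000061035156], [240.60000610351562, 278.1000061035156], [228.10000610351562, 281.5]]
orange t [397 237  10   9  73] [401.8 241. ] [[397.0, 237.0], [406.0, 237.0], [406.0, 245.0], [397.0, 245.0]]
red s [295 276   5  12  42] [297.3 281.5] [[294.79998779296875, 276.29998779296875], [298.5, 275.79998779296875], [300.1000061035156, 286.70001220703125], [296.29998779296875, 287.20001220703125]]
red t [356 222   3   4  11] [357.1 223.6] [[356.0, 222.0], [358.0, 222.0], [358.0, 225.0], [356.0, 225.0]]
brass s [244 197  24  38 524] [255.7 216.2] [[239.60000610351562, 203.0], [256.79998779296875, 196.10000610351562], [270.1000061035156, 229.1999969482422], [252.8000030517578, 236.10000610351562]]
brass t [350 288  12  20 210] [355.6 297.3] [[349.70001220703125, 288.0], [360.29998779296875, 287.29998779296875], [361.70001220703125, 306.6000061035156], [351.1000061035156, 307.3999938964844]]
white s [320 190  20  11 143] [329.7 193.5] [[320.0, 190.0], [339.0, 190.0], [339.0, 200.0], [320.0, 200.0]]
white s [ 
[... 538 characters left out ...]
78, 302.8999938964844]]
white s [192 297  56  25 390] [210.9 306. ] [[190.1999969482422, 307.0], [244.0, 288.29998779296875], [250.0, 305.79998779296875], [196.1999969482422, 324.3999938964844]]
white s [253 297   4   8  12] [254.2 300.8] [[251.8000030517578, 297.6000061035156], [253.0, 297.0], [256.20001220703125, 303.3999938964844], [255.0, 304.0]]
white s [352 308  40  27 112] [371.6 320.8] [[351.79998779296875, 332.70001220703125], [389.5, 306.8999938964844], [391.0, 309.0], [353.29998779296875, 334.8999938964844]]
white t [ 272  216  161   43 3100] [345.2 238.3] [[271.5, 241.5], [274.3999938964844, 215.3000030517578], [433.79998779296875, 233.0], [430.8999938964844, 259.20001220703125]]
```

```bash
python3 - <<'E'
from m import *
s=load('scene0.pkl');t=load('top0.pkl')
for c in(s,t):
    T=c['camera_from_world'];print('cam',-T[:3,:3].T@T[:3,3])
print('post',tri(t,(401.8,241),s,(231.2,262.5)))
print('tab',tri(t,(356.6,297.6),s,(254.4,201.6)))
# bed edges in top: subpixel per column on V channel
g=t['color'].astype(float)[:,:,0]
up=[];lo=[]
for u in list(range(278,385,2))+[418,422,426]:
    col=g[205:265,u]; w=np.where(col>140)[0]
    w=w[(w>3)]
    vc=216+ (u-274.4)*0.111+13
    i=int(round(vc-205))
    # go up/down from centre to threshold crossing, white vs dark
    j=i
    while col[j]>120:j-=1
    up.append((u,205+j+(120-col[j])/(col[j+1]-col[j])))
    j=i
    while col[j]>130:j+=1
    lo.append((u,205+j-1+(col[j-1]-130)/(col[j-1]-col[j])))
for nm,l in(('up',up),('lo',lo)):
    P=np.array([onz(t,u,v,12)[:2] for u,v in l],np.float32)
    f=cv2.fitLine(P,cv2.DIST_HUBER,0,.01,.01).ravel()
    print(nm,f, 'yaw',np.arctan2(-f[0]*np.sign(f[1]),abs(f[1])), 'x at y=0..',[f[2]+(yy-f[3])*f[0]/f[1] for yy in(-150,0,150)])
# white ends
b=np.argwhere(mask(t,'white')[205:262,260:445])
print('pointer top z46?',onz(t,357.1,223.6,46),onz(t,357.1,223.6,34), tri(t,(357.1,223),s,(297,277.5)))
print('brass body box z34',[onz(t,u,v,34)[:2].round(1) for u,v in((349.7,288),(360.8,287.3),(362,306.6),(351.1,307.4))], 'cent',onz(t,355.8,297.3,34))
E
```

```text
cam [1297.3763899  -330.79562229  970.24901261]
cam [ 432.63639655   77.94916936 1485.13595758]
post (array([ 578.63383517, -105.56334275,   93.42516337]), np.float64(3.2089244086373663))
tab (array([435.74114621,  13.44847719,  73.39209954]), np.float64(2.790110516906417))
up [1.2639937e-01 9.9197942e-01 6.3423553e+02 7.4953255e+01] yaw -0.1267384 x at y=0.. [np.float32(605.57166), np.float32(624.6849), np.float32(643.7981)]
lo [1.2640941e-01 9.9197817e-01 5.7011127e+02 6.3864174e+01] yaw -0.12674852 x at y=0.. [np.float32(542.8582), np.float32(561.97296), np.float32(581.0877)]
pointer top z46? [632.32824353   4.52922541  46.        ] [633.99334136   3.91702521  34.        ] (array([635.18647178,   4.13657398,  37.43843043]), np.float64(0.192865852504652))
brass body box z34 [array([461.2,  28.1]), array([462.4,  -1.5]), array([411.1,  -3.4]), array([409.5,  25.6])] cent [436.08201521  12.44943429  34.        ]
```

```bash
cat > go.py <<'E'
import sys
from h import *
from scipy.spatial.transform import Rotation as Ro
def shift(P,yaw=None):
    s=arm.state();R=Ro.from_euler('xyz',s['tcp_rot'])
    d=R.inv().apply(np.array(P)-s['eef_pos'])/1000
    dy=0 if yaw is None else yaw-s['tcp_rot'][2]
    print('t',round(s['time'],2),'pos',s['eef_pos'].round(1),'yaw',s['tcp_rot'].round(4),'F',s['wrist_force'].round(1),'w',round(s['width'],3))
    print('shift',d.round(4),'spin',round(-dy,4))
a=[float(v) for v in sys.argv[1:]]
shift(a[:3],a[3] if len(a)>3 else None)
E
python3 go.py 579.2 -105.7 150 -0.127
```

```text
t 0.1 pos [ 138.  -532.   193.4] yaw [-3.1415e+00  1.0000e-03 -1.3170e+00] F [ 0.2 -0.5 -0.8] w 1.0
shift [-0.3019 -0.5341  0.0437] spin -1.19
```

Emit:
{"api": "jog_arm", "payload": {
  "plan": [
    {"x": -0.025, "y": -0.045, "z": 0, "spin": -0.12},
    {"x": -0.055, "y": -0.1, "z": 0, "spin": -0.26},
    {"x": -0.085, "y": -0.15, "z": 0, "spin": -0.4},
    {"x": -0.115, "y": -0.205, "z": 0, "spin": -0.54},
    {"x": -0.15, "y": -0.26, "z": 0, "spin": -0.68},
    {"x": -0.18, "y": -0.315, "z": 0, "spin": -0.82},
    {"x": -0.21, "y": -0.37, "z": 0, "spin": -0.95},
    {"x": -0.24, "y": -0.425, "z": 0.01, "spin": -1.07},
    {"x": -0.275, "y": -0.485, "z": 0.02, "spin": -1.19},
    {"x": -0.302, "y": -0.534, "z": 0.035, "spin": -1.19}
  ]
}}

```text
time: 1.35
eef_pos: [575.6, -108.6, 160.2]
tcp_rot: [-3.141, -0.0, -0.125]
wrist_force: [0.5, -1.1, 0.5]
width: 1.004
```

```bash
python3 go.py 579.2 -105.7 110 -0.127
```

```text
t 1.35 pos [ 575.6 -108.6  160.2] yaw [-3.1407e+00 -2.0000e-04 -1.2500e-01] F [ 0.5 -1.1  0.5] w 1.004
shift [ 0.0032 -0.0033  0.0502] spin 0.002
```

Emit:
{"api": "jog_arm", "payload": {
  "plan": [
    {"x": 0.003, "y": -0.003, "z": 0.03, "spin": 0.002},
    {"x": 0.003, "y": -0.003, "z": 0.07, "spin": 0.002},
    {"x": 0.003, "y": -0.003, "z": 0.1, "spin": 0.002},
    {"x": 0.003, "y": -0.003, "z": 0.1, "spin": 0.002},
    {"x": 0.003, "y": -0.003, "z": 0.1, "spin": 0.002}
  ],
  "gripper": 0.06
}}

```text
time: 1.98
eef_pos: [579.6, -106.1, 61.4]
tcp_rot: [-3.141, -0.002, -0.127]
wrist_force: [0.3, 0.5, 0.4]
width: 0.644
```

```bash
python3 go.py 579.2 -105.7 60 -0.127; python3 - <<'E'
from h import *
a=snap('scene','s1')['color'][220:320,180:290,::-1];b=snap('top','t1')['color'][200:280,350:450,::-1]
cv2.imwrite('pics/z1.png',np.hstack([cv2.resize(a,(400,364)),cv2.resize(b,(400,364))]))
E
```

```text
t 1.98 pos [ 579.6 -106.1   61.4] yaw [-3.1409e+00 -1.5000e-03 -1.2710e-01] F [0.3 0.5 0.4] w 0.644
shift [-0.0004 -0.0004  0.0014] spin -0.0001
```

View pics/z1.png

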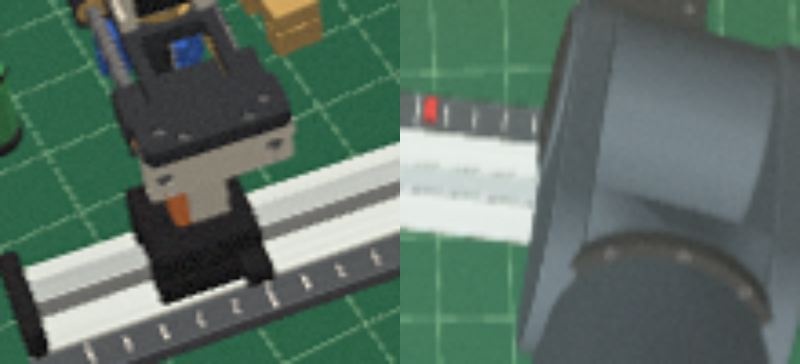

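The fingers straddle the post (orange visible at left picture (178,210), between the fingers). Closing gently.

Emit:
{"api": "jog_arm", "payload": {
  "plan": [
    {"x": 0, "y": 0, "z": 0, "spin": 0},
    {"x": 0, "y": 0, "z": 0, "spin": 0},
    {"x": 0, "y": 0, "z": 0, "spin": 0},
    {"x": 0, "y": 0, "z": 0, "spin": 0},
    {"x": 0, "y": 0, "z": 0, "spin": 0}
  ],
  "gripper": 0.0,
  "newtons": 12
}}

```text
time: 2.7
eef_pos: [578.6, -106.0, 61.7]
tcp_rot: [-3.141, 0.0, -0.127]
wrist_force: [-5.5, 1.5, 4.7]
width: 0.258
```

Emit:
{"api": "jog_arm", "payload": {
  "plan": [
    {"x": -0.0005, "y": -0.004, "z": 0, "spin": 0},
    {"x": -0.0005, "y": -0.011, "z": 0, "spin": 0},
    {"x": -0.0005, "y": -0.018, "z": 0, "spin": 0},
    {"x": -0.0005, "y": -0.025, "z": 0, "spin": 0},
    {"x": -0.0005, "y": -0.032, "z": 0, "spin": 0},
    {"x": -0.0005, "y": -0.039, "z": 0, "spin": 0},
    {"x": -0.0005, "y": -0.046, "z": 0, "spin": 0},
    {"x": -0.0005, "y": -0.053, "z": 0, "spin": 0},
    {"x": -0.0005, "y": -0.06, "z": 0, "spin": 0},
    {"x": -0.0005, "y": -0.067, "z": 0, "spin": 0}
  ]
}}

```text
time: 3.95
eef_pos: [586.9, -39.1, 61.7]
tcp_rot: [-3.141, -0.0, -0.127]
wrist_force: [3.7, -2.8, -4.2]
width: 0.258
```

```bash
python3 go.py 0 0 0; python3 - <<'E'
from h import *
a=snap('scene','s2')['color'][220:320,180:330,::-1]
cv2.imwrite('pics/z2.png',cv2.resize(a,(750,500)))
E
```

```text
t 3.95 pos [586.9 -39.1  61.7] yaw [-3.141e+00 -4.000e-04 -1.270e-01] F [ 3.7 -2.8 -4.2] w 0.258
shift [-0.5872  0.0356  0.0614] spin 0
```

View pics/z2.png

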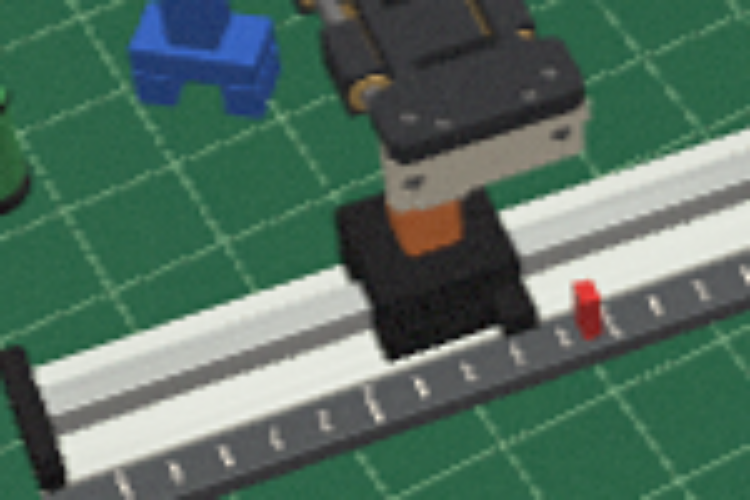

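The carriage moves with the gripper. The red pointer at (588,310) is still about 15 mm ahead of the nose at (520,310).

Emit:
{"api": "jog_arm", "payload": {
  "plan": [
    {"x": 0.0005, "y": -0.004, "z": 0, "spin": 0},
    {"x": 0.0005, "y": -0.008, "z": 0, "spin": 0},
    {"x": 0.0005, "y": -0.012, "z": 0, "spin": 0},
    {"x": 0.0005, "y": -0.016, "z": 0, "spin": 0},
    {"x": 0.0005, "y": -0.02, "z": 0, "spin": 0},
    {"x": 0.0005, "y": -0.024, "z": 0, "spin": 0},
    {"x": 0.0005, "y": -0.028, "z": 0, "spin": 0},
    {"x": 0.0005, "y": -0.032, "z": 0, "spin": 0},
    {"x": 0.0005, "y": -0.035, "z": 0, "spin": 0}
  ]
}}

```text
time: 5.12
eef_pos: [591.7, -3.4, 61.7]
tcp_rot: [-3.141, 0.0, -0.127]
wrist_force: [-4.9, -2.4, 2.3]
width: 0.255
```

```bash
python3 go.py 0 0 0; python3 - <<'E'
from h import *
a=snap('scene','s3')['color'][200:300,210:360,::-1]
cv2.imwrite('pics/z3.png',cv2.resize(a,(750,500)))
E
```

```text
t 5.12 pos [591.7  -3.4  61.7] yaw [-3.1407e+00  2.0000e-04 -1.2660e-01] F [-4.9 -2.4  2.3] w 0.255
shift [-0.5874  0.0714  0.0618] spin 0
```

View pics/z3.png

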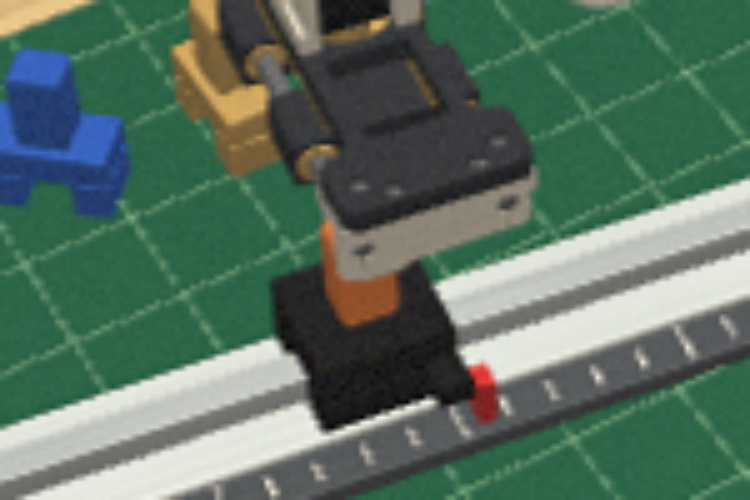

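```bash
python3 - <<'E'
from h import *
s=load('scene0.pkl')
ey=np.array([.1264,.992])
a=onz(s,230,281.2,51)[:2]
for n,p in(('s2',(180+412/5,220+253/5)),('s3',(210+345/5,200+325/5))):
    b=onz(s,*p,51)[:2];print(n,b,(b-a)@ey)
im=[]
for n,(y,x) in(('scene0',(230,190)),('s2',(230,230)),('s3',(220,245))):
    im.append(cv2.resize(load(n+'.pkl')['color'][y:y+70,x:x+65,::-1],(260,280),interpolation=cv2.INTER_CUBIC))
cv2.imwrite('pics/z4.png',np.hstack(im))
E
```

```text
s2 [594.9046411  -49.91989785] 65.91205274177548
s3 [599.21705149 -15.51383834] 100.5879524423679
```

View pics/z4.png

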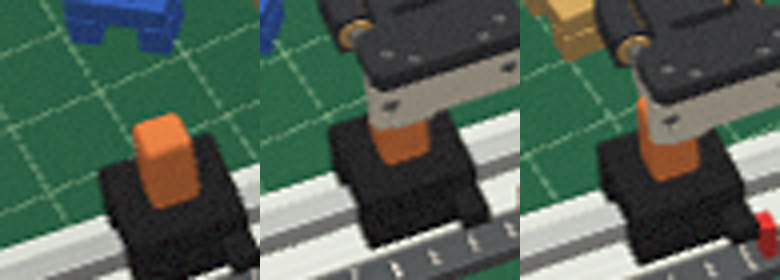

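Emit:
{"api": "jog_arm", "payload": {
  "plan": [
    {"x": -0.0003, "y": 0, "z": 0, "spin": 0},
    {"x": -0.0003, "y": -0.002, "z": 0, "spin": 0},
    {"x": -0.0003, "y": -0.004, "z": 0, "spin": 0},
    {"x": -0.0003, "y": -0.006, "z": 0, "spin": 0}
  ],
  "gripper": 0.0,
  "newtons": 30
}}

```text
time: 5.68
eef_pos: [592.4, 3.0, 61.7]
tcp_rot: [-3.141, -0.0, -0.126]
wrist_force: [-0.6, -2.1, -0.3]
width: 0.257
```

Emit:
{"api": "jog_arm", "payload": {
  "plan": [
    {"x": 0, "y": -0.0015, "z": 0, "spin": 0},
    {"x": 0, "y": -0.003, "z": 0, "spin": 0},
    {"x": 0, "y": -0.0045, "z": 0, "spin": 0}
  ]
}}

```text
time: 6.05
eef_pos: [593.0, 7.5, 61.7]
tcp_rot: [-3.141, -0.0, -0.127]
wrist_force: [-1.1, -2.4, 0.1]
width: 0.253
```

Emit:
{"api": "jog_arm", "payload": {
  "plan": [
    {"x": 0, "y": -0.0015, "z": 0, "spin": 0},
    {"x": 0, "y": -0.003, "z": 0, "spin": 0},
    {"x": 0, "y": -0.0045, "z": 0, "spin": 0}
  ]
}}

```text
time: 6.42
eef_pos: [593.6, 12.1, 61.7]
tcp_rot: [-3.141, -0.0, -0.127]
wrist_force: [-1.5, -2.3, 1.2]
width: 0.253
```

Emit:
{"api": "jog_arm", "payload": {
  "plan": [
    {"x": 0, "y": -0.0015, "z": 0, "spin": 0},
    {"x": 0, "y": -0.003, "z": 0, "spin": 0},
    {"x": 0, "y": -0.0045, "z": 0, "spin": 0}
  ]
}}

```text
time: 6.8
eef_pos: [594.2, 16.7, 61.7]
tcp_rot: [-3.141, -0.0, -0.127]
wrist_force: [-0.1, -2.3, 0.1]
width: 0.251
```

```bash
python3 - <<'E'
from h import *
a=snap('scene','s5')['color'][200:300,210:360,::-1]
cv2.imwrite('pics/z5.png',cv2.resize(a,(750,500)))
E
```

```text
(no output)
```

View pics/z5.png

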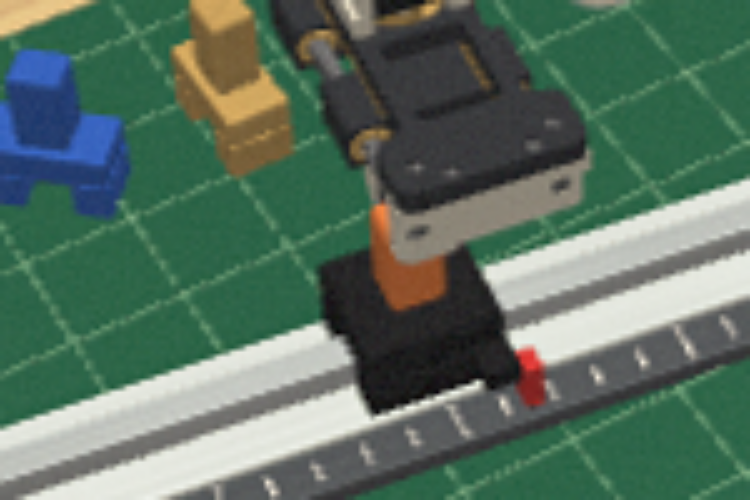

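Emit:
{"api": "jog_arm", "payload": {
  "plan": [
    {"x": 0, "y": -0.0015, "z": 0, "spin": 0},
    {"x": 0, "y": -0.003, "z": 0, "spin": 0},
    {"x": 0, "y": -0.0045, "z": 0, "spin": 0}
  ]
}}

```text
time: 7.22
eef_pos: [594.8, 21.4, 61.7]
tcp_rot: [-3.141, -0.0, -0.126]
wrist_force: [-1.3, -2.0, 0.3]
width: 0.253
```

Emit:
{"api": "jog_arm", "payload": {
  "plan": [
    {"x": 0, "y": -0.0015, "z": 0, "spin": 0},
    {"x": 0, "y": -0.003, "z": 0, "spin": 0},
    {"x": 0, "y": -0.0045, "z": 0, "spin": 0}
  ]
}}

```text
time: 7.6
eef_pos: [595.4, 25.9, 61.7]
tcp_rot: [-3.141, -0.0, -0.126]
wrist_force: [-1.2, -2.9, 0.3]
width: 0.254
```

Emit:
{"api": "jog_arm", "payload": {
  "plan": [
    {"x": 0, "y": -0.0015, "z": 0, "spin": 0},
    {"x": 0, "y": -0.003, "z": 0, "spin": 0},
    {"x": 0, "y": -0.0045, "z": 0, "spin": 0}
  ]
}}

```text
time: 7.98
eef_pos: [595.9, 30.5, 61.7]
tcp_rot: [-3.141, -0.0, -0.126]
wrist_force: [-1.0, -2.3, -0.2]
width: 0.255
```

Emit:
{"api": "jog_arm", "payload": {
  "plan": [
    {"x": 0, "y": -0.0015, "z": 0, "spin": 0},
    {"x": 0, "y": -0.003, "z": 0, "spin": 0},
    {"x": 0, "y": -0.0045, "z": 0, "spin": 0}
  ]
}}

```text
time: 8.35
eef_pos: [596.5, 35.1, 61.7]
tcp_rot: [-3.141, -0.0, -0.126]
wrist_force: [-1.4, -2.9, 0.1]
width: 0.254
```

Emit:
{"api": "jog_arm", "payload": {
  "plan": [
    {"x": 0, "y": -0.0015, "z": 0, "spin": 0},
    {"x": 0, "y": -0.003, "z": 0, "spin": 0},
    {"x": 0, "y": -0.0045, "z": 0, "spin": 0}
  ]
}}

```text
time: 8.72
eef_pos: [597.1, 39.6, 61.7]
tcp_rot: [-3.141, -0.0, -0.126]
wrist_force: [-1.2, -2.9, 1.6]
width: 0.252
```

Emit:
{"api": "jog_arm", "payload": {
  "plan": [
    {"x": 0, "y": -0.0015, "z": 0, "spin": 0},
    {"x": 0, "y": -0.003, "z": 0, "spin": 0},
    {"x": 0, "y": -0.0045, "z": 0, "spin": 0}
  ]
}}

```text
time: 9.1
eef_pos: [597.7, 44.2, 61.7]
tcp_rot: [-3.141, -0.0, -0.126]
wrist_force: [-0.8, -2.9, -0.4]
width: 0.251
```

Emit:
{"api": "jog_arm", "payload": {
  "plan": [
    {"x": 0, "y": -0.0015, "z": 0, "spin": 0},
    {"x": 0, "y": -0.003, "z": 0, "spin": 0},
    {"x": 0, "y": -0.0045, "z": 0, "spin": 0}
  ]
}}

```text
time: 9.48
eef_pos: [598.3, 48.7, 61.7]
tcp_rot: [-3.141, -0.0, -0.126]
wrist_force: [-0.1, -4.2, 0.6]
width: 0.251
```

Emit:
{"api": "jog_arm", "payload": {
  "plan": [
    {"x": 0, "y": -0.0005, "z": 0, "spin": 0},
    {"x": 0, "y": -0.001, "z": 0, "spin": 0},
    {"x": 0, "y": -0.001, "z": 0, "spin": 0}
  ]
}}

```text
time: 9.85
eef_pos: [598.4, 49.4, 61.7]
tcp_rot: [-3.141, -0.0, -0.126]
wrist_force: [-0.9, -5.5, 0.9]
width: 0.256
```

Emit:
{"api": "jog_arm", "payload": {
  "plan": [
    {"x": 0, "y": -0.0007, "z": 0, "spin": 0},
    {"x": 0, "y": -0.0015, "z": 0, "spin": 0},
    {"x": 0, "y": -0.0015, "z": 0, "spin": 0}
  ]
}}

```text
time: 10.22
eef_pos: [598.5, 50.2, 61.7]
tcp_rot: [3.141, -0.0, -0.126]
wrist_force: [-1.9, -7.1, 0.8]
width: 0.251
```

Emit:
{"api": "jog_arm", "payload": {
  "plan": [
    {"x": -0.0002, "y": -0.001, "z": 0, "spin": 0},
    {"x": -0.0002, "y": -0.002, "z": 0, "spin": 0},
    {"x": -0.0002, "y": -0.002, "z": 0, "spin": 0},
    {"x": -0.0002, "y": -0.002, "z": 0, "spin": 0}
  ]
}}

```text
time: 10.72
eef_pos: [598.6, 51.2, 61.7]
tcp_rot: [3.14, -0.0, -0.126]
wrist_force: [-0.7, -9.8, 0.6]
width: 0.255
```

Emit:
{"api": "jog_arm", "payload": {
  "plan": [
    {"x": 0, "y": -0.0014, "z": 0, "spin": 0},
    {"x": 0, "y": -0.0014, "z": 0, "spin": 0},
    {"x": 0, "y": -0.0014, "z": 0, "spin": 0},
    {"x": 0, "y": -0.0014, "z": 0, "spin": 0}
  ]
}}

```text
time: 11.22
eef_pos: [598.6, 51.3, 61.7]
tcp_rot: [3.138, -0.0, -0.126]
wrist_force: [-2.2, -10.6, 1.2]
width: 0.249
```

```bash
python3 - <<'E'
from h import *
print(arm.state()['wrist_force'])
a=snap('scene','s6')['color'][190:290,230:380,::-1];b=snap('top','t6')['color'][200:260,300:400,::-1]
cv2.imwrite('pics/z6.png',cv2.resize(a,(750,500)))
cv2.imwrite('pics/z6t.png',cv2.resize(b,(750,450)))
E
```

```text
[ -2.18016339 -10.56510896   1.15400248]
```

View pics/z6.png

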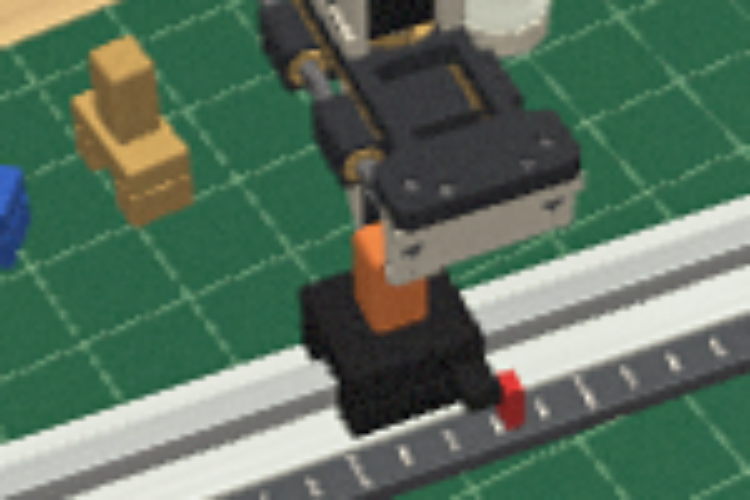

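View pics/z6t.png

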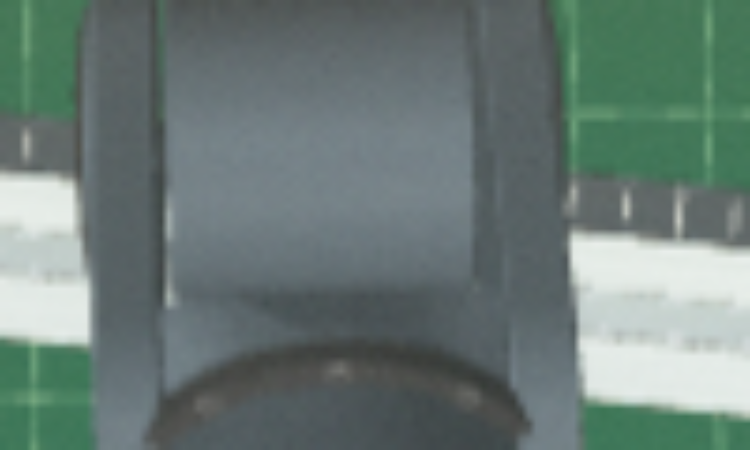

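```bash
python3 - <<'E'
from m import *
s=load('scene0.pkl')
ey=np.array([.1264,.992])
a=onz(s,210+395/5,200+308/5,51)[:2]; b=onz(s,230+375/5,190+332/5,51)[:2]; print((b-a)@ey)
for n in('scene0','s3','s5','s6'):
    c=load(n+'.pkl')
    B=blobs(c,'red',(240,230,370,300))
    for st,ce,l in B: print(n,st,ce, onz(c,*ce,22), (onz(c,*ce,22)[:2]-[578.6,-106])@ey)
E
```

```text
34.06982204630944
scene0 [295 276   5  12  42] [297.33333333 281.52380952] [633.46041086   5.34222774  22.        ] 117.38584585115281
s3 [304 273   5  11  40] [306.35 278.2 ] [635.4688823   24.80335342  22.        ] 136.94515331360085
s5 [314 270   5  11  42] [315.80952381 275.23809524] [638.75198511  44.73049326  22.        ] 157.12786022753411
s6 [330 264   5  12  43] [331.95348837 269.6744186 ] [643.29699311  79.81338342  22.        ] 192.50457628101105
```

Firmly bound: about 10.6 N, held for more than 0.4 s. The pointer at (512,400) rests against the nose and has moved about 75 mm. Backing off 80 mm.

Emit:
{"api": "jog_arm", "payload": {
  "plan": [
    {"x": 0, "y": 0.004, "z": 0, "spin": 0},
    {"x": 0, "y": 0.013, "z": 0, "spin": 0},
    {"x": 0, "y": 0.022, "z": 0, "spin": 0},
    {"x": 0, "y": 0.032, "z": 0, "spin": 0},
    {"x": 0, "y": 0.042, "z": 0, "spin": 0},
    {"x": 0, "y": 0.052, "z": 0, "spin": 0},
    {"x": 0, "y": 0.062, "z": 0, "spin": 0},
    {"x": 0, "y": 0.072, "z": 0, "spin": 0},
    {"x": 0, "y": 0.079, "z": 0, "spin": 0},
    {"x": 0, "y": 0.081, "z": 0, "spin": 0}
  ]
}}

```text
time: 12.58
eef_pos: [588.2, -29.5, 61.8]
tcp_rot: [3.138, 0.0, -0.127]
wrist_force: [2.2, 1.3, -6.9]
width: 0.253
```

```bash
python3 go.py 0 0 0; python3 - <<'E'
from m import *
c=snap('scene','s7');a=c['color'][190:300,200:365,::-1]
cv2.imwrite('pics/z7.png',cv2.resize(a,(750,500)))
for st,ce,l in blobs(c,'red',(240,230,370,300)): print(st,ce)
E
```

```text
t 12.57 pos [588.2 -29.5  61.8] yaw [ 3.1378e+00  2.0000e-04 -1.2660e-01] F [ 2.2  1.3 -6.9] w 0.253
shift [-0.5872  0.0448  0.0621] spin 0
[330 264   5  12  46] [331.82608696 269.63043478]
```

View pics/z7.png

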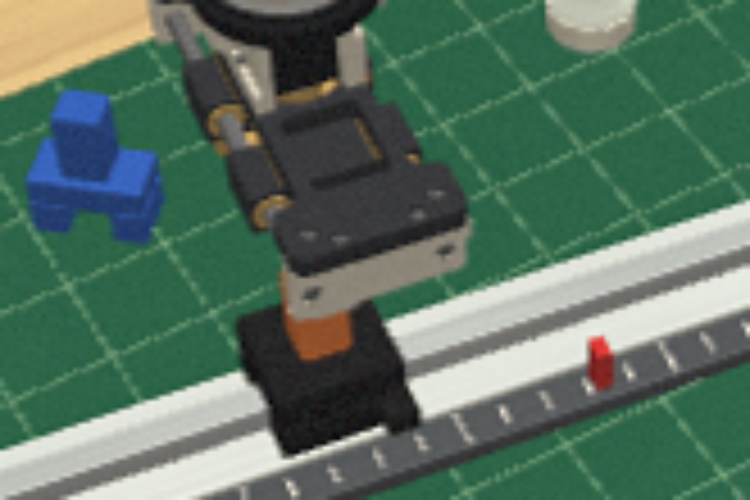

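The carriage is about 80 mm back and the pointer at (600,363) stayed put. Releasing and rising.

Emit:
{"api": "jog_arm", "payload": {
  "plan": [
    {"x": 0, "y": 0, "z": 0, "spin": 0},
    {"x": 0, "y": 0, "z": 0, "spin": 0},
    {"x": 0, "y": 0, "z": 0, "spin": 0},
    {"x": 0, "y": 0, "z": -0.03, "spin": 0},
    {"x": 0, "y": 0, "z": -0.08, "spin": 0},
    {"x": 0, "y": 0, "z": -0.13, "spin": 0},
    {"x": -0.05, "y": 0, "z": -0.14, "spin": -0.05},
    {"x": -0.1, "y": -0.02, "z": -0.14, "spin": -0.1},
    {"x": -0.15, "y": -0.03, "z": -0.14, "spin": -0.16}
  ],
  "gripper": 0.06
}}

```text
time: 13.75
eef_pos: [441.8, 20.4, 202.0]
tcp_rot: [3.138, 0.0, 0.036]
wrist_force: [0.1, 0.6, -0.1]
width: 0.646
```

```bash
python3 go.py 435.8 13.2 120 0.04; python3 - <<'E'
from m import *
t=snap('top','t8');c=snap('scene','s8')
cv2.imwrite('pics/z8.png',cv2.resize(c['color'][180:300,190:370,::-1],(750,500)))
cv2.imwrite('pics/z8t.png',cv2.resize(t['color'][200:315,270:445,::-1],(787,517)))
for st,ce,l in blobs(c,'red',(240,230,370,300)): print('s',st,ce)
for st,ce,l in blobs(t,'red',(300,205,390,240),4): print('t',st,ce,onz(t,*ce,34))
for st,ce,l in blobs(t,'orange',(330,210,445,275)): print('post',st,ce,onz(t,*ce,93))
E
```

```text
t 13.75 pos [441.8  20.4 202. ] yaw [3.1377e+00 1.0000e-04 3.5600e-02] F [ 0.1  0.6 -0.1] w 0.646
shift [-0.0063  0.0066  0.082 ] spin -0.0044
s [330 264   5  12  45] [331.91111111 269.71111111]
t [329 219   3   4  10] [329.8 220.3] [644.60727781  77.32627302  34.        ]
post [368 234   9   9  52] [372.01923077 237.73076923] [588.19912866 -30.58618836  93.        ]
```

View pics/z8.png

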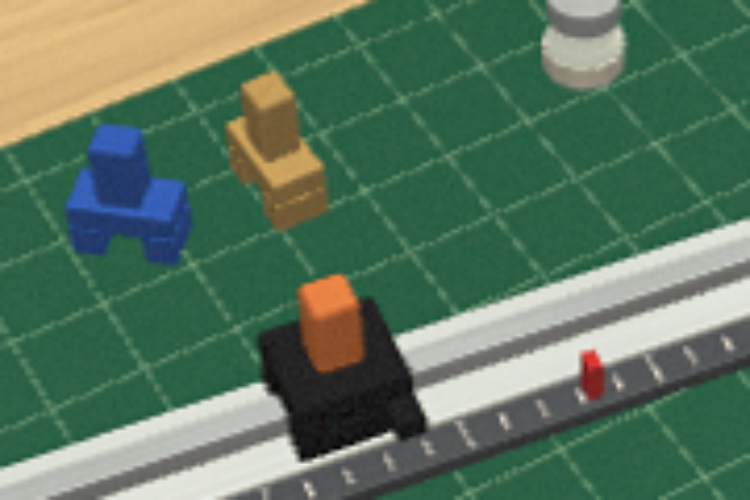

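View pics/z8t.png

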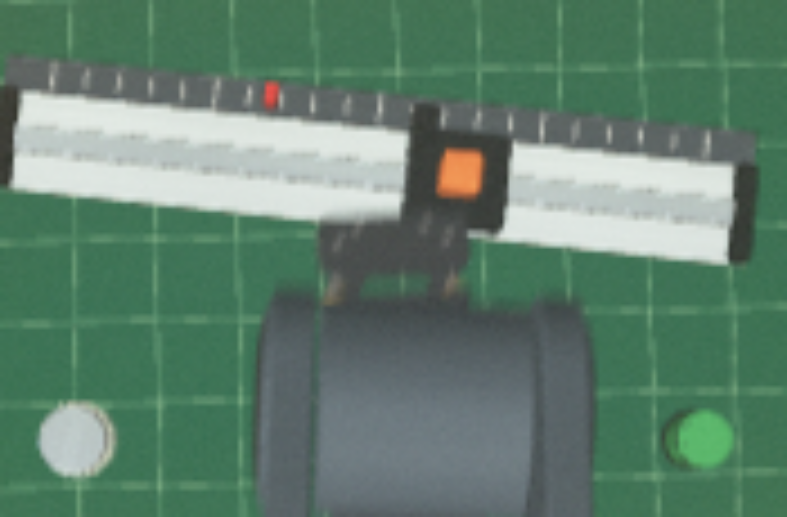

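The pointer is at zoomed top (272,95) and the carriage stands free. The stop is undisturbed at scene zoom (275,150). Descending on its tab.

Emit:
{"api": "jog_arm", "payload": {
  "plan": [
    {"x": -0.006, "y": 0.0066, "z": 0.02, "spin": -0.004},
    {"x": -0.006, "y": 0.0066, "z": 0.06, "spin": -0.004},
    {"x": -0.006, "y": 0.0066, "z": 0.1, "spin": -0.004},
    {"x": -0.006, "y": 0.0066, "z": 0.13, "spin": -0.004},
    {"x": -0.006, "y": 0.0066, "z": 0.15, "spin": -0.004},
    {"x": -0.006, "y": 0.0066, "z": 0.158, "spin": -0.004},
    {"x": -0.006, "y": 0.0066, "z": 0.158, "spin": -0.004}
  ]
}}

```text
time: 14.72
eef_pos: [433.8, 13.4, 43.9]
tcp_rot: [3.138, 0.002, 0.04]
wrist_force: [-0.1, 0.3, 0.7]
width: 0.647
```

```bash
python3 - <<'E'
from m import *
c=snap('scene','s9')
cv2.imwrite('pics/z9.png',cv2.resize(c['color'][170:250,200:320,::-1],(750,500)))
E
```

```text
(no output)
```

View pics/z9.png

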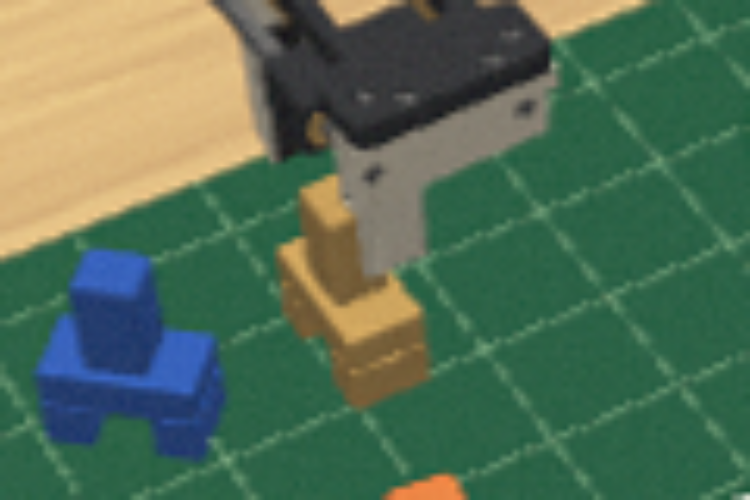

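The tab at (330,240) lies between the fingers, with the near finger at (390,230) on its +x side. Closing.

Emit:
{"api": "jog_arm", "payload": {
  "plan": [
    {"x": 0, "y": 0, "z": 0, "spin": 0},
    {"x": 0, "y": 0, "z": 0, "spin": 0},
    {"x": 0, "y": 0, "z": 0, "spin": 0},
    {"x": 0, "y": 0, "z": 0, "spin": 0},
    {"x": 0, "y": 0, "z": 0, "spin": 0}
  ],
  "gripper": 0.0,
  "newtons": 35
}}

```text
time: 15.4
eef_pos: [434.2, 13.5, 44.4]
tcp_rot: [3.138, 0.001, 0.041]
wrist_force: [1.2, 0.5, 0.5]
width: 0.25
```

```bash
python3 - <<'E'
from m import *
c=snap('scene','s10')
cv2.imwrite('pics/z10.png',cv2.resize(c['color'][170:250,200:320,::-1],(750,500)))
E
```

```text
(no output)
```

View pics/z10.png

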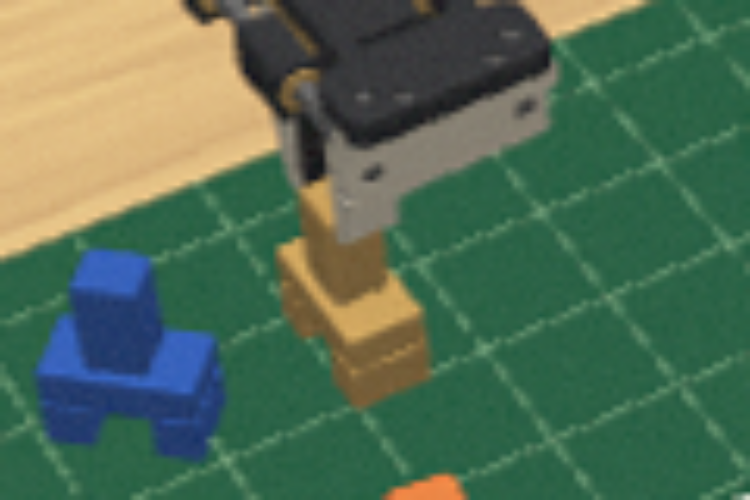

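```bash
python3 go.py 600 61.7 96 -0.127
```

```text
t 15.45 pos [434.2  13.4  44.4] yaw [3.1379e+00 1.1000e-03 4.0400e-02] F [0.7 0.6 0.6] w 0.251
shift [ 0.1675 -0.0413 -0.0519] spin 0.1674
```

Emit:
{"api": "jog_arm", "payload": {
  "plan": [
    {"x": 0, "y": 0, "z": -0.02, "spin": 0},
    {"x": 0, "y": 0, "z": -0.04, "spin": 0},
    {"x": 0.01, "y": -0.005, "z": -0.055, "spin": 0.02},
    {"x": 0.04, "y": -0.015, "z": -0.055, "spin": 0.05},
    {"x": 0.075, "y": -0.025, "z": -0.055, "spin": 0.08},
    {"x": 0.11, "y": -0.035, "z": -0.055, "spin": 0.12},
    {"x": 0.145, "y": -0.041, "z": -0.055, "spin": 0.15},
    {"x": 0.163, "y": -0.0413, "z": -0.053, "spin": 0.167},
    {"x": 0.1675, "y": -0.0413, "z": -0.052, "spin": 0.1674},
    {"x": 0.1675, "y": -0.0413, "z": -0.052, "spin": 0.1674}
  ]
}}

```text
time: 16.7
eef_pos: [599.1, 61.6, 95.5]
tcp_rot: [3.137, 0.002, -0.127]
wrist_force: [-0.0, -0.4, -2.9]
width: 0.252
```

```bash
python3 go.py 600 61.7 96 -0.1266; python3 - <<'E'
from m import *
c=snap('scene','s11')
cv2.imwrite('pics/z11.png',cv2.resize(c['color'][190:290,250:400,::-1],(780,520)))
E
```

```text
t 16.7 pos [599.1  61.6  95.5] yaw [ 3.1375e+00  2.2000e-03 -1.2660e-01] F [-0.  -0.4 -2.9] w 0.252
shift [ 0.0009 -0.0002 -0.0005] spin -0.0
```

View pics/z11.png

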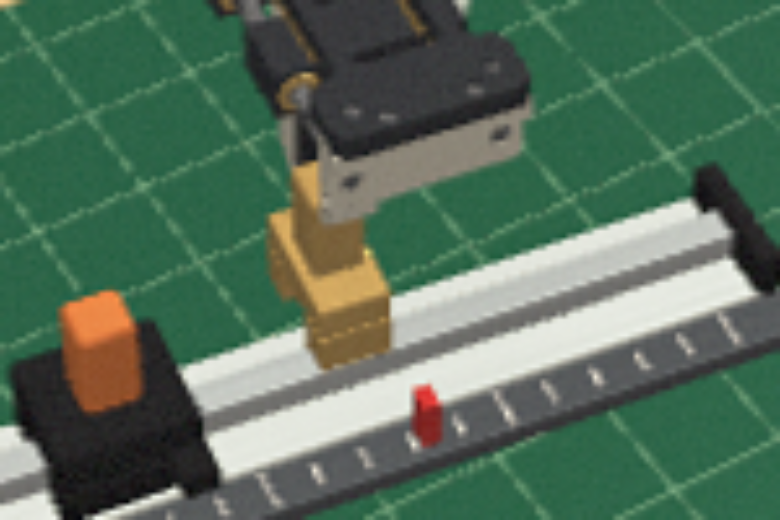

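```bash
python3 - <<'E'
from m import *
c=load('s11.pkl');ey=np.array([.1264,.992]);ex=np.array([.992,-.1264])
q=np.array([599.1,61.6])
for z,(u,v) in((51,(325.4,257.3)),(51,(311.5,260.8)),(85,(324.7,244.8)),(85,(309,250))):
    p=onz(c,u,v,z)[:2]; print(p,(p-q)@ex,(p-q)@ey)
for st,ce,l in blobs(c,'red',(240,230,370,300)):
    p=onz(c,*ce,22)[:2];print(ce,'pointer',(p-q)@ex,(p-q)@ey)
E
```

```text
[629.5709505   72.73344394] 28.81991557675603 14.895904535973617
[623.06911447  44.53911964] 25.933856830875172 -13.89469725054052
[626.24633953  73.19315972] 25.46379342549109 14.931711754820515
[621.97839763  40.28721024] 25.389307079320304 -18.250457983504585
[331.82608696 269.63043478] pointer 41.33292947246475 23.46685198519411
```

Emit:
{"api": "jog_arm", "payload": {
  "plan": [
    {"x": 0.0005, "y": -0.0008, "z": 0.006, "spin": 0},
    {"x": 0.0005, "y": -0.0008, "z": 0.013, "spin": 0},
    {"x": 0.0005, "y": -0.0008, "z": 0.019, "spin": 0},
    {"x": 0.0005, "y": -0.0008, "z": 0.022, "spin": 0},
    {"x": 0.0005, "y": -0.0008, "z": 0.025, "spin": 0},
    {"x": 0.0005, "y": -0.0008, "z": 0.028, "spin": 0},
    {"x": 0.0005, "y": -0.0008, "z": 0.031, "spin": 0},
    {"x": 0.0005, "y": -0.0008, "z": 0.031, "spin": 0}
  ]
}}

```text
time: 17.75
eef_pos: [599.4, 62.2, 64.5]
tcp_rot: [3.137, 0.002, -0.127]
wrist_force: [0.6, 0.5, -3.6]
width: 0.251
```

Emit:
{"api": "jog_arm", "payload": {
  "plan": [
    {"x": 0, "y": 0, "z": 0.003, "spin": 0},
    {"x": 0, "y": 0, "z": 0.006, "spin": 0},
    {"x": 0, "y": 0, "z": 0.0075, "spin": 0},
    {"x": 0, "y": 0, "z": 0.0085, "spin": 0},
    {"x": 0, "y": 0, "z": 0.0085, "spin": 0}
  ]
}}

```text
time: 18.38
eef_pos: [599.5, 62.2, 56.4]
tcp_rot: [3.138, 0.002, -0.127]
wrist_force: [-0.9, -0.2, 2.8]
width: 0.252
```

```bash
python3 - <<'E'
from m import *
c=snap('scene','s12')
cv2.imwrite('pics/z12.png',cv2.resize(c['color'][190:290,250:400,::-1],(780,520)))
print(arm.state()['wrist_force'],arm.state()['eef_pos'])
E
```

```text
[-1.31650856 -0.46941301  4.30969692] [599.53066507  62.19474148  56.42395546]
```

View pics/z12.png

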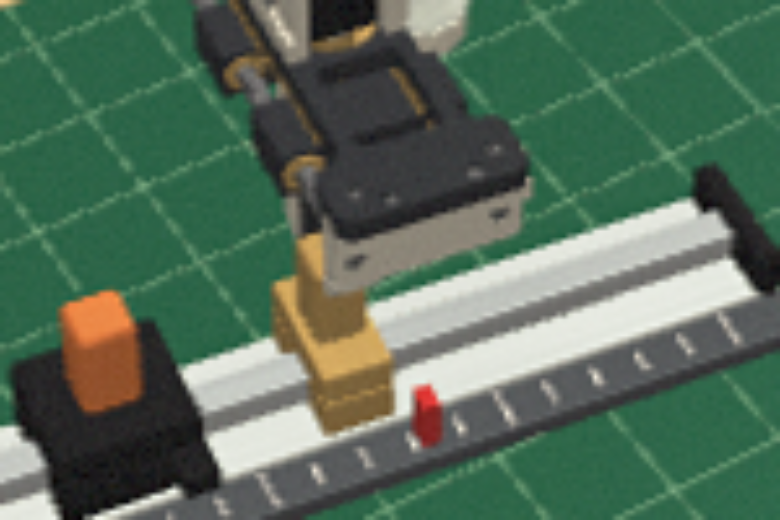

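The stop is seated on the bed: TCP height is 12.0 mm above its grasp height, with upward contact. It sits just behind the pointer at (427,415). Releasing.

Emit:
{"api": "jog_arm", "payload": {
  "plan": [
    {"x": 0, "y": 0, "z": 0, "spin": 0},
    {"x": 0, "y": 0, "z": 0, "spin": 0},
    {"x": 0, "y": 0, "z": 0, "spin": 0},
    {"x": 0, "y": 0, "z": -0.02, "spin": 0},
    {"x": 0, "y": 0, "z": -0.06, "spin": 0},
    {"x": 0, "y": 0, "z": -0.11, "spin": 0},
    {"x": -0.05, "y": 0, "z": -0.14, "spin": 0},
    {"x": -0.11, "y": 0, "z": -0.15, "spin": 0},
    {"x": -0.17, "y": 0, "z": -0.15, "spin": 0},
    {"x": -0.23, "y": 0, "z": -0.15, "spin": 0}
  ],
  "gripper": 0.055
}}

```text
time: 19.68
eef_pos: [369.9, 91.9, 206.9]
tcp_rot: [3.138, 0.001, -0.127]
wrist_force: [-0.1, -0.4, 0.1]
width: 0.591
```

```bash
python3 - <<'E'
from m import *
c=snap('scene','s13');t=snap('top','t13')
cv2.imwrite('pics/z13.png',cv2.resize(c['color'][190:290,250:400,::-1],(780,520)))
cv2.imwrite('pics/z13t.png',cv2.resize(t['color'][200:270,270:400,::-1],(780,420)))
ey=np.array([.1264,.992]);ex=np.array([.992,-.1264]);q=np.array([599.5,62.2])
for n,cc,z in(('s',c,22),('t',t,34)):
    for st,ce,l in blobs(cc,'red',(300,205,370,300),4):
        p=onz(cc,*ce,z)[:2]-q;print(n,ce,p@ex,p@ey)
for st,ce,l in blobs(t,'brass',(300,205,370,260)):
    pts=np.argwhere(l)[:,::-1].astype(np.float32);b=cv2.boxPoints(cv2.minAreaRect(pts));print(st,ce,[(((onz(t,*x,46)[:2]-q)@ex).round(1),((onz(t,*x,46)[:2]-q)@ey).round(1)) for x in b])
print(arm.state()['wrist_force'])
E
```

```text
s [332.         269.54761905] 40.95868240886037 23.229723356314693
t [329.90909091 220.36363636] 42.6926560561638 20.39564717424079
[331 226  12  21 206] [336.28640777 236.16019417] [(np.float64(-26.5), np.float64(13.5)), (np.float64(28.2), np.float64(12.1)), (np.float64(27.4), np.float64(-15.3)), (np.float64(-27.3), np.float64(-13.7))]
[0.6306898  1.0038917  0.06285273]
```

View pics/z13.png

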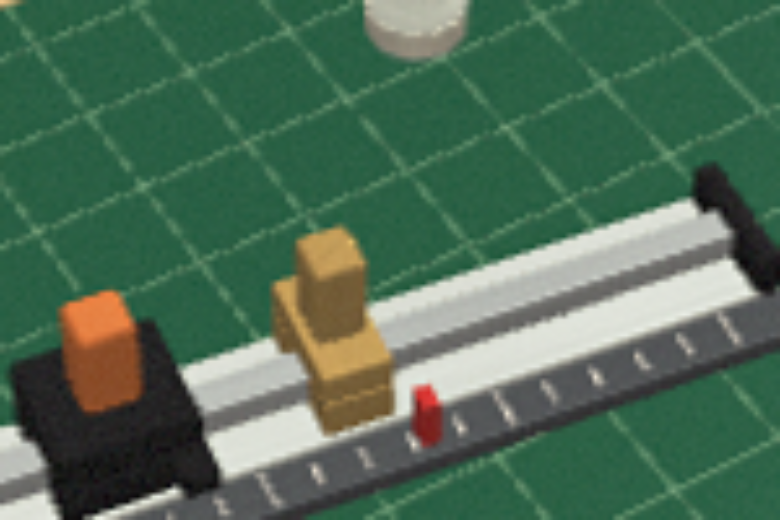

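View pics/z13t.png

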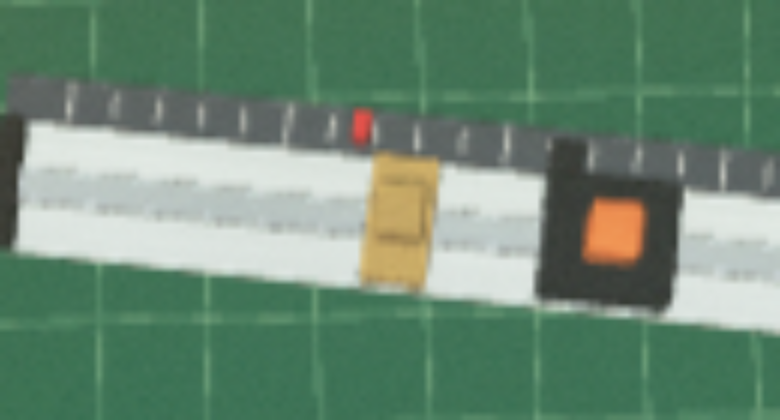

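The stop stands square astride the rib with its front face about 3 mm behind the pointer's rear face (top zoom: stop (400,222), pointer (362,127)). The arm is clear.

```bash
python3 -c "
from cell import arm
print(arm.sign_off())"
```

```text
the job is handed in; nothing more can be done
None
```

The tight spot is found and marked, and the brass stop is set behind the pointer. I handed the job in at about 20 s of the 67 s allowed; no verdict is reported.

- **Finding the spot:** I pushed the carriage by its grip post until it bound. The wrist force rose from about 2.5 N drag to about 10.6 N, at close to 3 N per mm, and I held it there. The highest reading was about 11 N. The pointer ended about 75 mm beyond its start.
- **Backing off:** I moved the carriage back about 81 mm and released it. The pointer did not move.
- **Setting the stop:** I placed the smaller brass stop over the rib. The tool height at release was 12.0 mm above its height at the grasp on the bench, with upward contact force, so it is fully down.

**Last checks:** In both views the stop stands square on the rib and the carriage is free. The gripper was open and the arm clear, with wrist force near zero. I handled nothing else on the bench, and the bystanders that showed in the later close-ups looked undisturbed. I did not compare the whole bench again at the end.

**Disagreements:**
- The two cameras disagree by about 2–3 mm along the rail. The gap between stop and pointer is about 3 mm from the top view and about 4 mm from the scene view.
- At the first light 12 N grip, the pads may have slipped 2–3 mm on the post. I raised the grip to 30 N and saw no slip from then until it bound.

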